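# Tighten the compression nut of a ticket stand

## Robot

A 7-joint arm with a two-finger parallel gripper is mounted at the origin on a cart in front of the work surface, level with it; the furniture and walls round the work are solid. World frame = base frame: x ahead of the robot, y to its left, z up, the work surface at z = 0. Lengths are in m, angles in rad, forces in N, time in s.
With the tool pointing down it reaches from about 0.4 to 0.875 m from the base axis. Payload 19.3 kg.
Tool frame: the origin (TCP) lies at the very end of the fingers, on their centre line; the grasp point (between the pads) lies 19 mm behind it; z points along the fingers, y is the line along which they close (so a half turn about z gives the same grasp; the last joint's range is limited). The gripper opens to 85 mm and grips with 20 to 120 N. Pads are 22 mm wide; open, the fingers measure 114 mm over their backs; the gripper's body (76 mm by 85 mm) begins 54 mm behind the grasp point. The pads swing forward as they close: fully open they stand 13 mm farther back than shut.
Start: joints at [1.262, 0.521, -0.036, 1.599, 0.021, 1.021, -0.113], TCP at [0.148, -0.607, 0.231] pointing down, gripper open.
Joint ranges: [-2.91, 2.91], [-0.3, 2.13], [-1.5, 1.42], [0.17, 2.43], [-1.26, 4.41], [0.16, 1.93], [-2.52, 2.52]. Speed limits (rad/s): [1.89, 1.89, 2.39, 2.39, 3.01, 3.01, 3.01].

## Interface

Orientations are given as [roll, pitch, yaw] about the fixed x, y, z axes, in that order (R = Rz(yaw) Ry(pitch) Rx(roll)).
In Python, from workcell import bot gives the robot as it stands.
- The arm moves only by the shell command python3 -m crank 'ROWS' [FORCE]. ROWS is a JSON object of lists of equal length, an entry for each row: "travel": the shift along the world's x, y, z in cm, a list of three; "turn": the turn, a rotation vector about the world's x, y, z in degrees, a list of three; "gripper": the closure, from 0 (fully open) to 1 (shut). A call has exactly 5 rows; each row is the pose to reach, as a shift and turn from the pose commanded when the call began; what a row does not reach only later rows make up. A row lasts 1/10 s, in which the tool goes at most 50 mm and 8.59 degrees, less where a joint would pass 70% of its speed; a pose out of reach is approached as far as the arm can. A call with a gripper value outside its range is refused whole. The fingers move at their own pace and stop on an object; FORCE is the grip in N (left out, the last holds). Time passes only in rows, so rows that repeat a pose let the fingers close, or fill a call up. It gives the time, the measured TCP pose, the force, the opening and the grip force at its end, in the units of the state.
- bot.observe(): the state, without advancing time (a new reading comes with each control period).
- bot.grab_frame(name): name is "scene" or "top" or "wrist"; returns a dict with "pixels" (480x640x3 uint8, red, green, blue), "fx", "fy", "cx", "cy" (pixels), "extrinsics" (4x4, takes a point from world to camera coordinates). Camera axes: x right, y down, z forward; pixel columns grow to the right and rows downward; lengths in m; the calibration is good to about 2 mm. A picture is of the moment at which its call begins. There is no depth.
- bot.job_done(): hands the job in; it is judged then, once.
The state is a dict: "clock": time; "qpos": joint angles; "qd": joint speeds; "joint_efforts": joint torques, N m; "position": TCP position; "tool_rot": TCP orientation; "force": force on the tool from outside, world axes, zero at the start; "moment": the same for the moment, N m; "grip_width": finger opening in m; "finger_force": force on a finger pad.
Only numpy, scipy, OpenCV 4.12 (cv2) and the standard library are available. Lean on these libraries where they do the work, as an engineer would, in place of code of your own. Each camera call takes 0.05 s, during which the arm holds its last target. There are 200 camera calls.

## Task

The compression nut on the ticket stand's foot is still loose. Run it down with the fingers alone, clockwise seen from above, just until it goes stiff (finger-tight, not forced on any further), then put the ring of the spanner that fits it over the tube and down onto the nut and turn it one flat (a sixth of a turn) more. Do it without pressing hard or leaning on the thin tube, lay the spanner flat on the counter clear of the foot, and leave the other things alone.

Things in the scene. Friction and masses are not known exactly. Their poses are not given: they have to be found in the camera images.
- stand: foot of the ticket stand, fixed to the counter: dark steel disc 160 mm across, 12 mm thick, on it a fixed hexagon fitting body 38 mm across flats whose top is 27 mm above the counter. Origin: centre of the underside, on the upright axis shared by fitting, nut and tube.
- tube: thin-walled upright steel stub tube on the stand's axis, 16 mm across, fixed; open end 74 mm above the counter, 25 mm above the nut, so an open gripper pointing down straddles it. Not to be leant on. Origin: on the axis, at its lower end, 27 mm above the counter.
- nut: the compression nut, right-hand thread, 2 mm pitch. It starts 50 to 160 degrees short of finger-tight (how far cannot be seen) and runs on at about 0.1 N m. Finger-tight is where it suddenly goes stiff: it then needs about 0.5 N m, turns on at that with nothing to stop it, and stays where left. A firm two-finger grip can force it past finger-tight. Origin: on the axis, underside of its hexagon.
- nut_mid (a point): centre of the nut's hexagon, 38 to 39 mm above the counter. Steel hexagon, 32 mm across flats, 37 mm over corners, 16 mm high (8 mm above and below this point), with a 3 mm chamfer cone on top. The y axis is square to one pair of flats; the others lie at 60 degree steps. Turns about z, which points up: clockwise from above tightens.
- ferrule_top (a point): white plastic ferrule ring, 23 mm across, round the tube in the mouth of the nut; the point is the centre of its top, about 51 mm above the counter. It stands still while the nut runs loose and turns with the nut past finger-tight; its x axis starts along the stand's x axis.
- spanner: the ring spanner that fits: steel, loose, 0.13 to 0.2 kg, flat on the counter, 195 mm long. Closed hexagon ring, 14 mm high, about 50 mm over all, at its +x end; straight bar 12 mm wide, 9 mm high (2.5 to 11.5 mm above the underside); rounded tail at -x with a hanging hole. Origin: on the bar, at underside level, 75 mm from the ring's centre, close to the balance point; z up, both faces alike.
- spanner_ring (a point): centre of the spanner's ring, 7 mm above its underside. Opening: hexagon 33.4 mm across flats, rounded rims, one pair of flats square to the spanner's y axis. It passes over the nut when these are parallel to flats of the nut within 4 degrees, and has up to 5 degrees of play before it bites. Right down: its middle level with the nut's middle or up to 4 mm below.
- small_spanner: a smaller ring spanner, loose, flat on the counter, 175 mm long, ring 24 mm across flats: too small for the nut. It and the fitting one lie on either side of the stand; which side is which varies. To be left alone. Origin: on the bar, at the underside.
- counter_bell: small copper hand bell with a dark wooden grip, 59 mm across, 90 mm high, behind the stand; bystander. Origin: centre of the underside.
- pen: black pen, 132 mm long, lying in front of the stand; bystander. Origin: middle of its underside.
- ribbon_spool_1: flat spool of red ribbon, 78x116x26 mm, on the right; bystander. Origin: on its underside.
- ribbon_spool_2: flat spool of pale ribbon, 72x104x20 mm, on the right; bystander. Origin: on its underside.
Things that resemble listed ones, but are neither listed nor needed, are in the scene too. Leave any red or turquoise look-alike of the spanner alone.

How it is judged:
By the outcome, as a careful person would: the job done as asked, in the order asked, and still so for the second after the job is handed in, with the robot touching nothing.
It also fails if it takes over 69 s, if anything falls off the work surface, if the arm or the gripper's body presses on something with over 40 N, if the wrist force passes 120 N, or if a joint passes its speed limit or range.

## Working session

There is one attempt and no reset: what is moved stays moved. The work goes in short steps, Python scripts to look and compute and a shell command to move; the robot and the scene stay as the last step left them, time stands still between calls to the robot, and variables do not carry over. Pictures are saved under pics/ and viewed, at most 11 in all, crops included, and the job is handed in when it is done.

```bash
ls; mkdir -p pics; cat > h.py <<'E'
import numpy as np, cv2
from workcell import bot
def ray(f,u,v):
    E=np.array(f["extrinsics"]);R=E[:3,:3];t=E[:3,3]
    d=R.T@np.array([(u-f["cx"])/f["fx"],(v-f["cy"])/f["fy"],1]);return -R.T@t,d
def onz(f,u,v,z):
    o,d=ray(f,u,v);return o+d*(z-o[2])/d[2]
def px(f,p):
    E=np.array(f["extrinsics"]);c=E[:3,:3]@np.array(p)+E[:3,3]
    return f["fx"]*c[0]/c[2]+f["cx"],f["fy"]*c[1]/c[2]+f["cy"]
def save(f,n): cv2.imwrite("pics/"+n,cv2.cvtColor(f["pixels"],cv2.COLOR_RGB2BGR))
E
python3 - <<'E'
from h import *
import pickle
s=bot.observe();print(s)
for n in("top","scene"):
    f=bot.grab_frame(n);save(f,n+"0.png");pickle.dump(f,open(n+"0.pkl","wb"))
    print(n,f["fx"],f["cx"],np.round(f["extrinsics"],3).tolist(), ray(f,0,0)[0])
E
```

```text
pics
{'clock': 0.0, 'qpos': array([ 1.26179308,  0.52202489, -0.03633894,  1.59998159,  0.0212035 ,
        1.02112447, -0.11280868]), 'qd': array([ 7.97344463e-04, -1.04633621e-05,  1.63567551e-03,  9.16081422e-04,
       -4.57008719e-05, -1.09377673e-03, -1.53234458e-04]), 'joint_efforts': array([-3.39963417e-04, -9.27105403e+01,  1.97998904e+00, -3.69926906e+01,
        1.78713439e-02,  8.21323920e-03,  2.33147807e-05]), 'position': array([ 0.14772778, -0.60694507,  0.23072829]), 'tool_rot': array([-3.14044228e+00,  8.00725663e-05,  2.38795999e-01]), 'force': array([-0.2991246 , -0.23195804,  0.01241152]), 'moment': array([-0.00840227,  0.0752469 ,  0.03074736]), 'finger_force': 0.0, 'grip_width': 0.08541042692223205}
top 486.8430654856872 320.686610808464 [[0.002, -1.0, -0.027, 0.036], [-0.994, 0.001, -0.106, 0.558], [0.106, 0.027, -0.994, 1.154], [0.0, 0.0, 0.0, 1.0]] [0.43294437 0.00447382 1.20742241]
scene 467.12884343499644 311.08533214278305 [[-0.894, -0.448, -0.008, 0.514], [-0.25, 0.513, -0.822, 0.202], [0.372, -0.732, -0.57, 0.91], [0.0, 0.0, 0.0, 1.0]] [0.17123794 0.79294899 0.68910141]
```

View pics/top0.png

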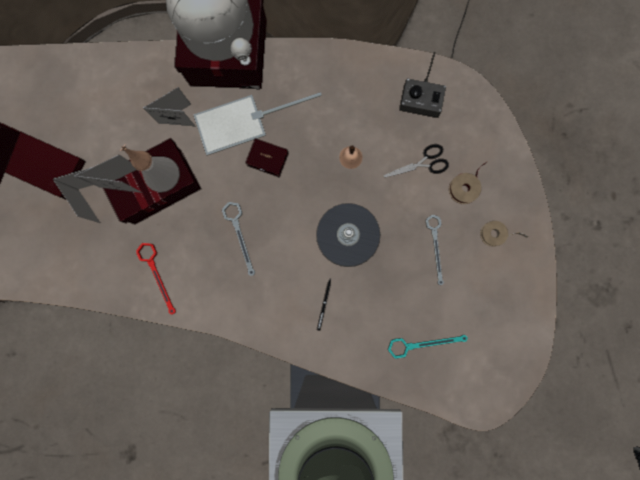

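View pics/scene0.png

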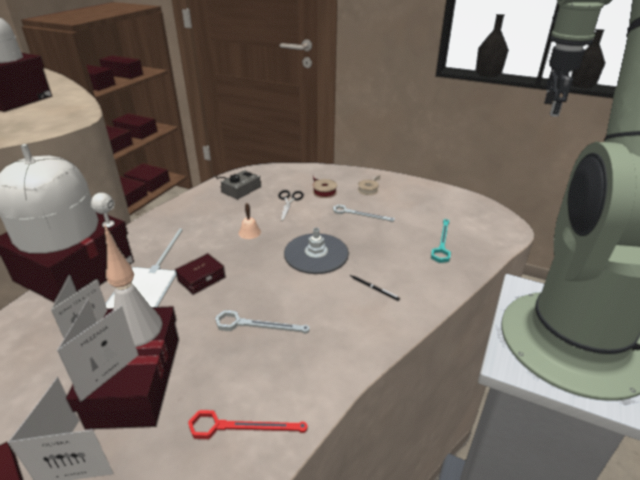

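The top view shows the candidates for the spanner. There is a steel one on the left, ring at (232,211) and tail at (251,275), about 76 px long. A second steel one is on the right, ring at (433,222) and tail at (440,283), about 70 px. The red one, ring at (147,252), and the turquoise one, ring at (399,348), are look-alikes. The left steel one is longer, so it should be the one that fits. The stand is at (348,235), the bell at (350,156) and the pen at (324,305). I'll measure these and check with one close crop.

```bash
python3 - <<'E'
from h import *
import pickle
f=pickle.load(open("top0.pkl","rb"));im=f["pixels"]
hsv=cv2.cvtColor(im,cv2.COLOR_RGB2HSV)
# disc
m=((hsv[...,2]<95)).astype(np.uint8);m[:190]=0;m[280:]=0;m[:,:300]=0;m[:,400:]=0
c=max(cv2.findContours(m,0,2)[0],key=cv2.contourArea);h=cv2.convexHull(c)
P=np.array([onz(f,*p[0],0.012)[:2] for p in h.astype(float)]);(a,b),r=cv2.minEnclosingCircle(P.astype(np.float32));e=cv2.fitEllipse(P.astype(np.float32)*1000)
print("disc",a,b,r,e)
# spanners: greyish vs. tan counter
bg=cv2.medianBlur(im,51).astype(float)
d=(im[...,0].astype(float)-im[...,2])
for n,(u0,v0,u1,v1) in {"L":(212,190,268,290),"R":(415,203,455,295)}.items():
    s=im[v0:v1,u0:u1].astype(float);mm=((s[...,0]-s[...,2])<np.median(s[...,0]-s[...,2])-10).astype(np.uint8)
    cs=sorted(cv2.findContours(mm,0,1)[0],key=cv2.contourArea)[-2:]
    c=cs[-1];p=np.array([onz(f,q[0][0]+u0,q[0][1]+v0,0.010)[:2] for q in c])
    print(n,len(c),mm.sum(),"rect",cv2.minAreaRect((p*1000).astype(np.float32)))
    cen=p.mean(0);w=np.linalg.svd(p-cen)[2][0];
    if w[0]<0:w=-w
    t=(p-cen)@w;print(" ends",cen+w*t.max(),cen+w*t.min(),"yaw",np.degrees(np.arctan2(w[1],w[0])),t.max()-t.min())
    cv2.imwrite("pics/m%s.png"%n,mm*255)
A=cv2.resize(im[185:295,200:280],None,fx=5,fy=5,interpolation=3);B=cv2.resize(im[185:295,400:480],None,fx=5,fy=5,interpolation=3)
cv2.imwrite("pics/crop0.png",cv2.cvtColor(np.hstack([A,B])[:, :800],cv2.COLOR_RGB2BGR))
E
```

```text
disc 0.577206552028656 -0.030247747898101807 0.08061712235212326 ((577.3880615234375, -30.627239227294922), (158.8175506591797, 159.97731018066406), 110.33377838134766)
L 163 485 rect ((567.7530517578125, 241.4754638671875), (192.9823760986328, 47.36605453491211), 14.948539733886719)
 ends [0.66079248 0.2675376 ] [0.4774282  0.20574404] yaw 18.623759764657468 0.1934965231192739
R 151 408 rect ((541.9820556640625, -252.74658203125), (171.86158752441406, 38.18993377685547), 9.98606014251709)
 ends [ 0.62641813 -0.239238  ] [ 0.45551071 -0.25548665] yaw 5.43094775301839 0.1716780850349806
```

View pics/crop0.png

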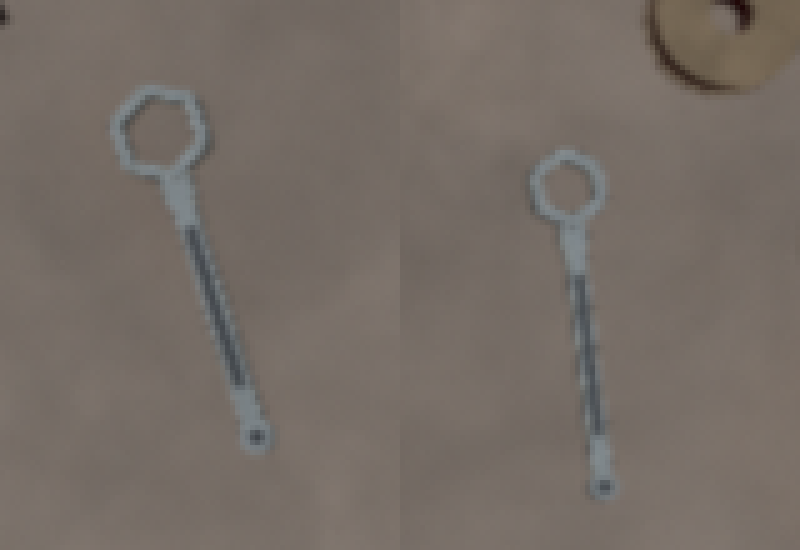

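The crop bears this out. The left spanner measures 193 × 47 mm against the given 195 × 50, so it fits; the right one is 172 × 38 mm, the small one. The disc comes out at 159–160 mm across (160 given), centred at (0.577, -0.030). I'll move over the stand now.

```bash
python3 -m crank '{"travel":[[3,4,0],[6,8,0],[9,12,0],[12,16,0],[15,20,0]],"turn":[[0,0,0],[0,0,0],[0,0,0],[0,0,0],[0,0,0]],"gripper":[0,0,0,0,0]}' 20
python3 -m crank '{"travel":[[3,4,0],[6,8,0],[9,12,0],[12,16,0],[15,20,0]],"turn":[[0,0,0],[0,0,0],[0,0,0],[0,0,0],[0,0,0]],"gripper":[0,0,0,0,0]}' 20
python3 -c "
from h import *
s=bot.observe();print(s['clock'],s['position'],s['qpos'])"
```

```text
clock: 0.6
position: [0.2985, -0.4054, 0.2312]
tool_rot: [-3.141, 0.0, 0.239]
force: [1.9, -0.8, 0.6]
grip_width: 0.0855
finger_force: 0.0
clock: 1.1
position: [0.4486, -0.2054, 0.2313]
tool_rot: [3.141, -0.0, 0.239]
force: [0.4, -1.7, -0.1]
grip_width: 0.0853
finger_force: 0.0
1.1 [ 0.4485941  -0.20544812  0.23133761] [ 0.48076038  0.31937248 -0.21397037  1.93085359  0.08534077  0.89990107
 -1.10801079]
```

```bash
python3 -m crank '{"travel":[[3,4,0],[6,8,0],[9,12,0],[12,16,0],[12.8,17.5,0]],"turn":[[0,0,8],[0,0,16],[0,0,24],[0,0,32],[0,0,40]],"gripper":[0,0,0,0,0]}' 20
python3 - <<'E'
from h import *
import pickle
s=bot.observe();print(s['clock'],s['position'],s['tool_rot'],s['qpos'])
f=bot.grab_frame("wrist");save(f,"w1.png");pickle.dump(f,open("w1.pkl","wb"));print(f["fx"],ray(f,320,240),px(f,(.577,-.03,.0465)))
E
```

```text
clock: 1.6
position: [0.5777, -0.0273, 0.231]
tool_rot: [-3.141, -0.002, 0.947]
force: [-1.5, -0.9, -0.5]
grip_width: 0.0856
finger_force: 0.0
1.6 [ 0.5777099  -0.02733396  0.2309592 ] [-3.14064718e+00 -2.04252333e-03  9.47046130e-01] [ 0.24174636  0.47245699 -0.41251165  1.71186777  0.2157392   1.00182394
 -0.87097748]
377.8072984354813 (array([0.62189379, 0.03488594, 0.37377848]), array([-0.1729236 , -0.2397621 , -0.95532022])) (np.float64(321.75036622469634), np.float64(215.9445276241068))
```

View pics/w1.png

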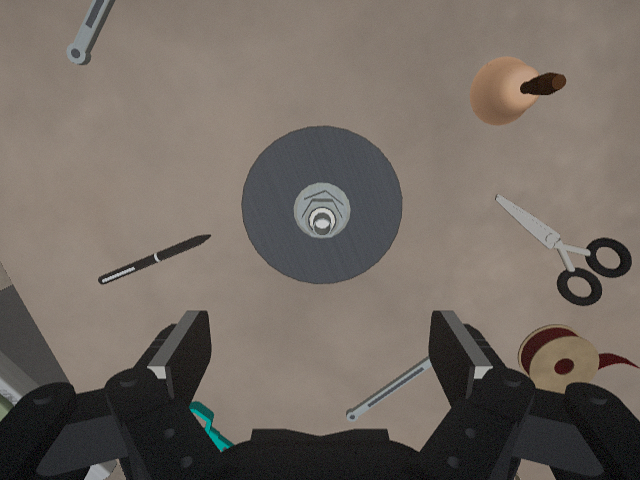

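```bash
python3 - <<'E'
from h import *
import pickle
f=pickle.load(open("w1.pkl","rb"));im=f["pixels"][170:250,277:367]
im=cv2.resize(im,None,fx=7,fy=7,interpolation=2);im=cv2.convertScaleAbs(im,alpha=1.3,beta=-40)
cv2.imwrite("pics/w1c.png",cv2.cvtColor(im,cv2.COLOR_RGB2BGR))
m=(cv2.cvtColor(f["pixels"],cv2.COLOR_RGB2HSV)[...,2]<105).astype(np.uint8);m[:110]=0;m[300:]=0;m[:,:225]=0;m[:,420:]=0
c=max(cv2.findContours(m,0,1)[0],key=cv2.contourArea)
P=np.array([onz(f,*p[0],0.012)[:2] for p in cv2.convexHull(c).astype(float)]);print(cv2.fitEllipse(P.astype(np.float32)*1000))
E
```

```text
((575.7230224609375, -31.601001739501953), (157.0750274658203, 157.29238891601562), 139.97390747070312)
```

View pics/w1c.png

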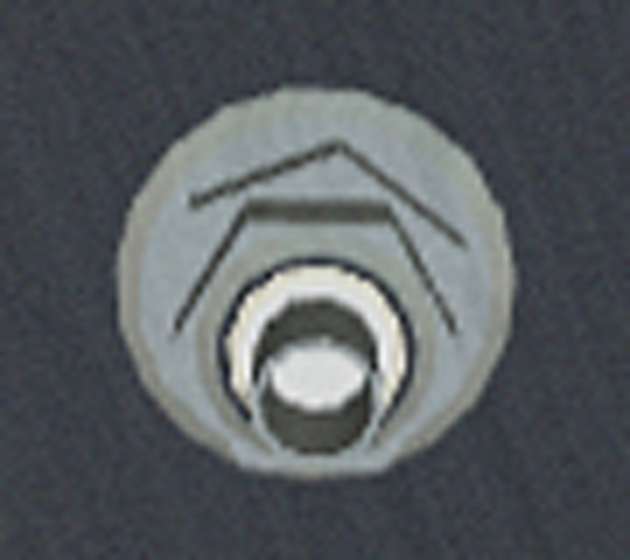

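The nut's hexagon is clear here: in the crop, the upper flat runs from (245,210) to (390,210), with side edges to (175,330) and (458,333). The outer lines with a corner at (337,145) belong to the fixed fitting body.

```bash
python3 - <<'E'
from h import *
import pickle
f=pickle.load(open("w1.pkl","rb"))
for z in(.0305,.0465):
  Q=[onz(f,277+u/7,170+v/7,z)[:2] for u,v in[(175,330),(245,210),(390,210),(458,333),(390,470),(240,470)]]
  for a,b in zip(Q,Q[1:]):
    d=b-a;print(z,np.round(a,4),np.degrees(np.arctan2(d[1],d[0]))%60,np.linalg.norm(d))
  print(np.mean(Q[:2]+Q[2:4],0))
# centre from ferrule white ring and axis: tube top rim
for u,v,z in((317,345,.051),(318,398,.074)): print(onz(f,277+u/7,170+v/7,z))
print("nut mouth/ferrule",px(f,(.5765,-.031,.051)),px(f,(.5765,-.031,.074)))
E
```

```text
0.0305 [ 0.5592 -0.0233] 24.021107887243268 0.018756632720747655
0.0305 [ 0.5763 -0.0157] 24.223884907992627 0.019066608815757186
0.0305 [ 0.5918 -0.0268] 23.293763125852237 0.019014290622116396
0.0305 [ 0.5896 -0.0457] 29.28383298681564 0.021044909179307958
0.0305 [ 0.5712 -0.056 ] 24.231990550243836 0.020332117716534568
[ 0.57920678 -0.02789567]
0.0465 [ 0.5621 -0.0206] 24.021107887243303 0.017882397542160214
0.0465 [ 0.5784 -0.0133] 24.223884907992606 0.018177925840978767
0.0465 [ 0.5932 -0.024 ] 23.29376312585218 0.018128046166343104
0.0465 [ 0.5911 -0.042 ] 29.283832986815668 0.02006401883461524
0.0465 [ 0.5736 -0.0518] 24.231990550243893 0.01938445014594165
[ 0.5811964  -0.02496945]
[ 0.57624049 -0.03183125  0.051     ]
[ 0.57585651 -0.03234642  0.074     ]
nut mouth/ferrule (np.float64(321.97400028645814), np.float64(218.37184963850328)) (np.float64(322.1091207547055), np.float64(225.12839686337955))
```

```bash
for i in 1; do python3 -m crank '{"travel":[[0,0,-1],[0,0,-2],[0,0,-3],[0,0,-4],[0,0,-5]],"turn":[[0,0,7.5],[0,0,15],[0,0,22.5],[0,0,30],[0,0,37.5]],"gripper":[0,0,0,0,0]}' 20
python3 -m crank '{"travel":[[0,0,-1],[0,0,-2],[0,0,-3],[0,0,-4],[0,0,-5]],"turn":[[0,0,7.5],[0,0,15],[0,0,22.5],[0,0,30],[0,0,37.5]],"gripper":[0,0,0,0,0]}' 20
python3 -m crank '{"travel":[[0,0,-0.4],[0,0,-0.8],[0,0,-1.2],[0,0,-1.6],[0,0,-2]],"turn":[[0,0,7.5],[0,0,15],[0,0,22.5],[0,0,30],[0,0,37.5]],"gripper":[0,0,0,0,0]}' 20
python3 -m crank '{"travel":[[0,0,0],[0,0,0],[0,0,0],[0,0,0],[0,0,0]],"turn":[[0,0,7.5],[0,0,15],[0,0,22.5],[0,0,30],[0,0,37.2]],"gripper":[0,0,0,0,0]}' 20; done
python3 - <<'E'
from h import *
import pickle
s=bot.observe();print(s['clock'],s['position'],s['tool_rot'],s['qpos'])
f=bot.grab_frame("wrist");pickle.dump(f,open("w2.pkl","wb"))
u,v=map(int,px(f,(.576,-.032,.045)));print(u,v)
g=f["pixels"];save(f,"w2.png")
E
```

```text
clock: 2.15
position: [0.5755, -0.0326, 0.1806]
tool_rot: [-3.141, 0.0, 1.596]
force: [0.9, -0.2, -0.6]
grip_width: 0.0852
finger_force: 0.0
clock: 2.65
position: [0.5755, -0.0327, 0.1307]
tool_rot: [-3.141, -0.0, 2.25]
force: [-0.2, 0.2, 0.7]
grip_width: 0.0854
finger_force: 0.0
clock: 3.15
position: [0.5755, -0.0327, 0.1109]
tool_rot: [-3.141, -0.001, 2.905]
force: [0.4, 0.4, -0.1]
grip_width: 0.0855
finger_force: 0.0
clock: 3.65
position: [0.5755, -0.0327, 0.111]
tool_rot: [-3.142, -0.001, -2.729]
force: [0.6, 0.4, -0.2]
grip_width: 0.0857
finger_force: 0.0
3.65 [ 0.57547155 -0.03274429  0.11098884] [-3.14158363e+00 -6.97848793e-04 -2.72908209e+00] [ 0.58488401  0.78415028 -0.95122792  1.79691603  0.76551634  0.97903501
  1.29393504]
320 262
```

View pics/w2.png

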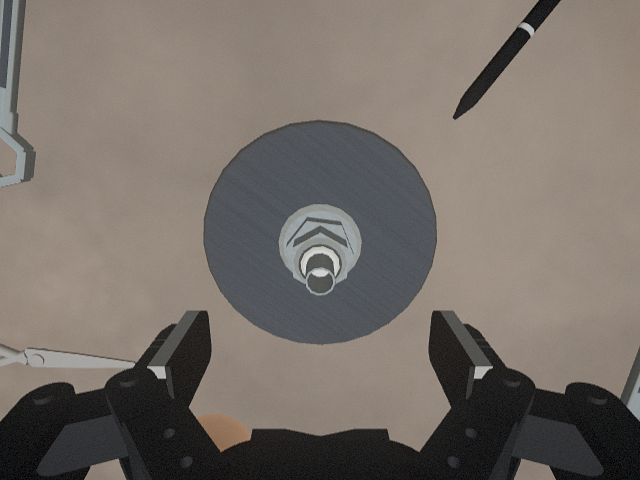

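```bash
python3 -m crank '{"travel":[[0.05,0.07,-2],[0.05,0.07,-4],[0.05,0.07,-6],[0.05,0.07,-7.5],[0.05,0.07,-8.15]],"turn":[[0,0,0],[0,0,0],[0,0,0],[0,0,0],[0,0,0]],"gripper":[0,0,0,0,0]}' 20
python3 -m crank '{"travel":[[0,0,0],[0,0,0],[0,0,0],[0,0,0],[0,0,0]],"turn":[[0,0,0],[0,0,0],[0,0,0],[0,0,0],[0,0,0]],"gripper":[1,1,1,1,1]}' 20
python3 - <<'E'
from h import *
import pickle
s=bot.observe();print(s['clock'],s['position'],s['tool_rot'],s['qpos'],s['moment'],s['grip_width'])
f=bot.grab_frame("wrist");pickle.dump(f,open("w3.pkl","wb"));save(f,"w3.png")
E
```

```text
clock: 4.2
position: [0.5754, -0.0315, 0.0277]
tool_rot: [3.141, -0.002, -2.734]
force: [0.2, 0.1, -0.0]
grip_width: 0.0852
finger_force: 0.0
clock: 4.7
position: [0.5768, -0.0319, 0.0305]
tool_rot: [-3.141, 0.001, -2.734]
force: [1.4, -1.9, 6.2]
grip_width: 0.0314
finger_force: 26.1
4.7 [ 0.57683931 -0.03194461  0.03049666] [-3.14052070e+00  8.69111701e-04 -2.73403507e+00] [ 0.52659582  0.88924041 -0.85903708  1.82701621  0.88704358  0.86233427
  1.20116387] [-0.58370266 -0.09010261 -0.00808997] 0.03144706925613536
```

View pics/w3.png

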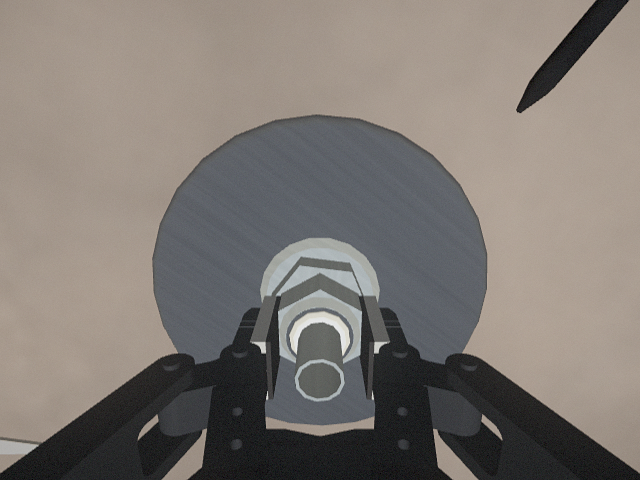

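The grip is on the flats: the pads straddle the tube, which shows at about (320,380), and the opening is 31.4 mm. I'll turn clockwise in small steps and watch the moment.

```bash
cat > m.py <<'E'
from h import *
s=bot.observe();print("CHK",round(s['clock'],2),"yaw",round(np.degrees(s['tool_rot'][2])%360,1),"F",s['force'].round(1),"M",s['moment'].round(2),"w",round(s['grip_width'],4),"j7",s['qpos'][6].round(2),"j3",s['qpos'][2].round(2),"eff7",round(s['joint_efforts'][6],2))
E
python3 -m crank '{"travel":[[0,0,0.1],[0,0,0.1],[0,0,0.1],[0,0,0.1],[0,0,0.1]],"turn":[[0,0,-3],[0,0,-6],[0,0,-9],[0,0,-12],[0,0,-15]],"gripper":[1,1,1,1,1]}' 20 >/dev/null; python3 m.py
python3 -m crank '{"travel":[[0,0,0],[0,0,0],[0,0,0],[0,0,0],[0,0,0]],"turn":[[0,0,-3],[0,0,-6],[0,0,-9],[0,0,-12],[0,0,-15]],"gripper":[1,1,1,1,1]}' 20 >/dev/null; python3 m.py
```

```text
CHK 5.25 yaw 188.2 F [ 5.5 -2.  -8.5] M [-0.47 -1.03  0.15] w 0.0315 j7 0.97 j3 -0.81 eff7 1.41
CHK 5.75 yaw 173.2 F [ 4.9 -2.6 -9.8] M [-0.6  -1.17  0.11] w 0.0311 j7 0.74 j3 -0.75 eff7 1.39
```

```bash
cat >> m.py <<'E'
import sys; sys.exit(1 if abs(s['moment'][2])>0.28 else 0)
E
python3 -m crank '{"travel":[[0,0,-0.05],[0,0,-0.05],[0,0,-0.05],[0,0,-0.05],[0,0,-0.05]],"turn":[[0,0,-3],[0,0,-6],[0,0,-9],[0,0,-12],[0,0,-15]],"gripper":[1,1,1,1,1]}' 20 >/dev/null; python3 m.py &&
python3 -m crank '{"travel":[[0,0,0],[0,0,0],[0,0,0],[0,0,0],[0,0,0]],"turn":[[0,0,-1.5],[0,0,-3],[0,0,-4.5],[0,0,-6],[0,0,-6]],"gripper":[1,1,1,1,1]}' >/dev/null; python3 m.py &&
python3 -m crank '{"travel":[[0,0,0],[0,0,0],[0,0,0],[0,0,0],[0,0,0]],"turn":[[0,0,-1.5],[0,0,-3],[0,0,-4.5],[0,0,-6],[0,0,-6]],"gripper":[1,1,1,1,1]}' >/dev/null; python3 m.py &&
python3 -m crank '{"travel":[[0,0,0],[0,0,0],[0,0,0],[0,0,0],[0,0,0]],"turn":[[0,0,-1.5],[0,0,-3],[0,0,-4.5],[0,0,-6],[0,0,-6]],"gripper":[1,1,1,1,1]}' >/dev/null; python3 m.py &&
python3 -m crank '{"travel":[[0,0,0],[0,0,0],[0,0,0],[0,0,0],[0,0,0]],"turn":[[0,0,-1.5],[0,0,-3],[0,0,-4.5],[0,0,-6],[0,0,-6]],"gripper":[1,1,1,1,1]}' >/dev/null; python3 m.py
```

```text
CHK 6.25 yaw 158.2 F [ 2.9 -4.1 -4.1] M [-0.79 -0.76  0.12] w 0.0311 j7 0.51 j3 -0.7 eff7 1.37
CHK 6.75 yaw 152.3 F [ 4.6 -4.6 -4.2] M [-0.86 -0.82  0.04] w 0.0312 j7 0.43 j3 -0.67 eff7 -0.65
CHK 7.25 yaw 146.3 F [ 3.9 -3.5 -5.3] M [-0.93 -0.78  0.07] w 0.0317 j7 0.34 j3 -0.65 eff7 -0.64
CHK 7.75 yaw 140.3 F [ 3.8 -3.7 -5.6] M [-0.96 -0.79  0.08] w 0.0311 j7 0.25 j3 -0.63 eff7 -0.64
CHK 8.25 yaw 134.3 F [ 3.2 -3.5 -5.5] M [-1.   -0.74  0.07] w 0.0316 j7 0.16 j3 -0.6 eff7 -0.63
```

```bash
sed -i 's/>0.28/>0.25/' m.py
python3 -m crank '{"travel":[[0,0,0],[0,0,0],[0,0,0],[0,0,0],[0,0,0]],"turn":[[0,0,-1.2],[0,0,-2.4],[0,0,-3.6],[0,0,-4.8],[0,0,-6]],"gripper":[1,1,1,1,1]}' >/dev/null; python3 m.py &&
python3 -m crank '{"travel":[[0,0,0],[0,0,0],[0,0,0],[0,0,0],[0,0,0]],"turn":[[0,0,-1.2],[0,0,-2.4],[0,0,-3.6],[0,0,-4.8],[0,0,-6]],"gripper":[1,1,1,1,1]}' >/dev/null; python3 m.py &&
python3 -m crank '{"travel":[[0,0,0],[0,0,0],[0,0,0],[0,0,0],[0,0,0]],"turn":[[0,0,-1.2],[0,0,-2.4],[0,0,-3.6],[0,0,-4.8],[0,0,-6]],"gripper":[1,1,1,1,1]}' >/dev/null; python3 m.py &&
python3 -m crank '{"travel":[[0,0,0],[0,0,0],[0,0,0],[0,0,0],[0,0,0]],"turn":[[0,0,-1.2],[0,0,-2.4],[0,0,-3.6],[0,0,-4.8],[0,0,-6]],"gripper":[1,1,1,1,1]}' >/dev/null; python3 m.py &&
python3 -m crank '{"travel":[[0,0,0],[0,0,0],[0,0,0],[0,0,0],[0,0,0]],"turn":[[0,0,-1.2],[0,0,-2.4],[0,0,-3.6],[0,0,-4.8],[0,0,-6]],"gripper":[1,1,1,1,1]}' >/dev/null; python3 m.py &&
python3 -m crank '{"travel":[[0,0,0],[0,0,0],[0,0,0],[0,0,0],[0,0,0]],"turn":[[0,0,-1.2],[0,0,-2.4],[0,0,-3.6],[0,0,-4.8],[0,0,-6]],"gripper":[1,1,1,1,1]}' >/dev/null; python3 m.py
```

```text
CHK 8.75 yaw 128.3 F [ 3.  -5.2 -5.6] M [-1.08 -0.75  0.04] w 0.0316 j7 0.08 j3 -0.58 eff7 0.47
CHK 9.25 yaw 122.3 F [ 3.9 -5.1 -5.7] M [-1.02 -0.73  0.16] w 0.0312 j7 -0.01 j3 -0.55 eff7 0.46
CHK 9.75 yaw 116.3 F [ 2.7 -5.2 -4.5] M [-1.15 -0.53  0.47] w 0.0314 j7 -0.1 j3 -0.53 eff7 0.06
CHK 9.75 yaw 116.3 F [ 2.7 -5.2 -4.5] M [-1.15 -0.53  0.47] w 0.0314 j7 -0.1 j3 -0.53 eff7 0.06
CHK 9.75 yaw 116.3 F [ 2.7 -5.2 -4.5] M [-1.15 -0.53  0.47] w 0.0314 j7 -0.1 j3 -0.53 eff7 0.06
CHK 9.75 yaw 116.3 F [ 2.7 -5.2 -4.5] M [-1.15 -0.53  0.47] w 0.0314 j7 -0.1 j3 -0.53 eff7 0.06
```

The nut went stiff at tool yaw 116.3° (moment 0.47 N m), after about 87° of turn, which is inside the 50–160° range. I'll let go, lift, and go to look at the spanner.

```bash
python3 -m crank '{"travel":[[0,0,0],[0,0,0],[0,0,0],[0,0,0],[0,0,2]],"turn":[[0,0,0],[0,0,0],[0,0,0],[0,0,0],[0,0,0]],"gripper":[0,0,0,0,0]}' 20
python3 -m crank '{"travel":[[0,0,4],[0,0,7],[0,0,10],[0,0,10],[0,0,10]],"turn":[[0,0,0],[0,0,0],[0,0,0],[0,0,0],[0,0,0]],"gripper":[0,0,0,0,0]}' 20
python3 -c "
from h import *;import pickle
f=bot.grab_frame('wrist');pickle.dump(f,open('w4.pkl','wb'))"
python3 -m crank '{"travel":[[0,2,2],[0,5,4],[0,9,5],[0,13,5],[0,17,5]],"turn":[[0,0,-8],[0,0,-16],[0,0,-24],[0,0,-32],[0,0,-40]],"gripper":[0,0,0,0,0]}' 20
python3 -m crank '{"travel":[[0,3,0],[0,6,0],[-1,9,0],[-2,9.5,0],[-2.5,9.5,0]],"turn":[[0,0,-8],[0,0,-16],[0,0,-24],[0,0,-32],[0,0,-40]],"gripper":[0,0,0,0,0]}' 20
python3 -m crank '{"travel":[[0,0,0],[0,0,0],[0,0,0],[0,0,0],[0,0,0]],"turn":[[0,0,-8],[0,0,-16],[0,0,-19],[0,0,-19],[0,0,-19]],"gripper":[0,0,0,0,0]}' 20
python3 - <<'E'
from h import *;import pickle
s=bot.observe();print(s['position'],s['tool_rot'],s['qpos'])
f=bot.grab_frame('wrist');pickle.dump(f,open('w5.pkl','wb'))
g=pickle.load(open('w4.pkl','rb'));u,v=map(int,px(g,(.576,-.032,.045)));print(u,v)
c=g["pixels"][max(v-60,0):v+60,u-60:u+60];c=cv2.resize(c,(480,480),interpolation=2)
b=np.zeros((480,800,3),np.uint8);b[:240,:320]=cv2.resize(f["pixels"],(320,240),interpolation=3);b[:,320:]=c
for p in [(.64,.265,.014),(.57,.24,.012),(.48,.206,.01)]: print(px(f,p))
cv2.imwrite("pics/m5.png",b[...,::-1])
E
```

```text
clock: 10.25
position: [0.5751, -0.0315, 0.0488]
tool_rot: [-3.139, -0.002, 2.032]
force: [-0.1, 0.1, 0.3]
grip_width: 0.0858
finger_force: 0.0
clock: 10.75
position: [0.5764, -0.0317, 0.1506]
tool_rot: [3.141, 0.001, 2.031]
force: [-0.6, -0.4, -0.6]
grip_width: 0.0852
finger_force: 0.0
clock: 11.3
position: [0.5759, 0.1398, 0.1994]
tool_rot: [-3.141, 0.001, 1.327]
force: [-0.5, 1.2, -0.1]
grip_width: 0.0849
finger_force: 0.0
clock: 11.8
position: [0.5497, 0.235, 0.1988]
tool_rot: [-3.141, 0.002, 0.632]
force: [-0.1, -0.5, -0.4]
grip_width: 0.0852
finger_force: 0.0
clock: 12.3
position: [0.551, 0.2334, 0.1994]
tool_rot: [3.141, 0.001, 0.306]
force: [-0.1, -0.4, 0.2]
grip_width: 0.0852
finger_force: 0.0
[0.55097148 0.23335866 0.19940725] [3.14124665e+00 1.34947412e-03 3.05613482e-01] [-0.31402393  0.52435565 -0.2658411   1.69459377  0.16293766  0.94574671
 -1.90676841]
320 240
(np.float64(315.476457919267), np.float64(98.34931850680192))
(np.float64(319.02179744794216), np.float64(188.88757983287218))
(np.float64(324.72738421823215), np.float64(288.1454588080766))
```

View pics/m5.png

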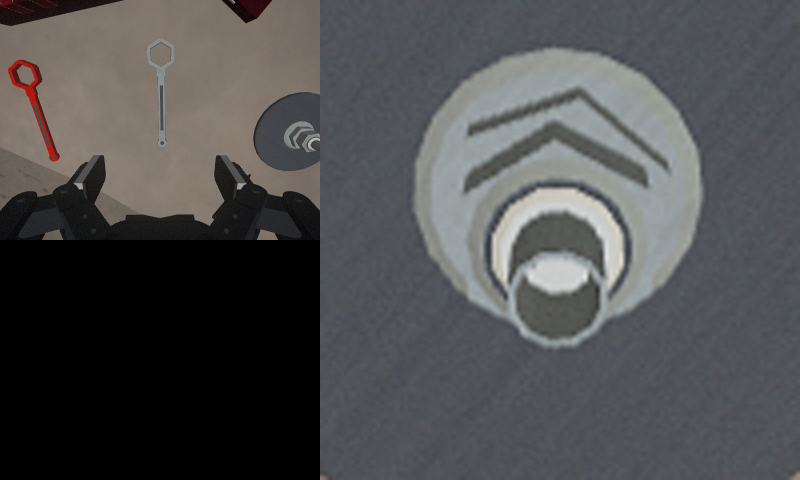

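In the left half of the montage, the steel spanner lies straight ahead, ring at about (160,54) and tail at (162,142), with the red look-alike well to its left. In the right half, the nut has a corner at (553,125), with edges to (465,185) and (648,180). I'll measure both from these frames.

```bash
python3 - <<'E'
from h import *;import pickle
g=pickle.load(open('w4.pkl','rb'))
Q=[onz(g,260+(u-320)/4,180+v/4,.030)[:2] for u,v in((465,183),(553,123),(648,178))]
Q2=[onz(g,260+(u-320)/4,180+v/4,.030)[:2] for u,v in((465,191),(553,137),(648,187))]
for q in(Q,Q2):
  for a,b in zip(q,q[1:]): d=b-a;print("nut edge",np.degrees(np.arctan2(d[1],d[0]))%60,np.linalg.norm(d))
# axis: tube rim, ferrule
print("axis",onz(g,260+(558-320)/4,180+299/4,.074),onz(g,260+(559-320)/4,180+250/4,.051))
f=pickle.load(open('w5.pkl','rb'));im=f["pixels"]
d=(im[...,0].astype(int)-im[...,2]);m=np.zeros(d.shape,np.uint8);roi=(slice(60,310),slice(270,375))
print("bgdiff",np.median(d[roi]));m[roi]=(d[roi]<np.median(d[roi])-9)
m=cv2.morphologyEx(m,cv2.MORPH_CLOSE,np.ones((3,3)))
cs,h=cv2.findContours(m,cv2.RETR_CCOMP,cv2.CHAIN_APPROX_NONE)
i=max(range(len(cs)),key=lambda k:cv2.contourArea(cs[k]));out=cs[i][:,0].astype(float)
P=np.array([onz(f,u,v,.010)[:2] for u,v in out])
print("outer",cv2.minAreaRect((P*1000).astype(np.float32)))
hol=[c for c,hh in zip(cs,h[0]) if hh[3]==i];c=max(hol,key=cv2.contourArea)
M=cv2.moments(c);cu,cv_=M['m10']/M['m00'],M['m01']/M['m00'];rc=onz(f,cu,cv_,.007)[:2]
H=np.array([onz(f,*q,.007)[:2] for q in c[:,0].astype(float)]);print("ring px",cu,cv_,"c",rc,"hole",cv2.minAreaRect((H*1000).astype(np.float32)))
dd=np.linalg.norm(P-rc,axis=1);print("tail dist",dd.max())
B=P[(dd>35e-3)&(dd<145e-3)]
vx,vy,x0,y0=cv2.fitLine(B.astype(np.float32),cv2.DIST_L2,0,1e-4,1e-4).ravel();yaw=np.degrees(np.arctan2(vy,vx));yaw=yaw-180 if yaw>90 else yaw
print("bar yaw",yaw,"ringoff",(rc[0]-x0)*-vy+(rc[1]-y0)*vx);t=np.array([vx,vy])*np.sign(vx)
pm=np.array([x0,y0]);o=pm+t*((rc-pm)@t-.075);print("origin",o, "tail->ring yaw",np.degrees(np.arctan2(*(rc-P[dd.argmax()])[::-1])))
E
```

```text
nut edge 1.177262990693066 0.019347507876355866
nut edge 55.677829378409164 0.019873421332109616
nut edge 58.4769853482048 0.018782759606149835
nut edge 57.94804357095411 0.019469996903152834
axis [ 0.57565673 -0.03244308  0.074     ] [ 0.57555739 -0.03185401  0.051     ]
bgdiff 21.0
outer ((566.4785766601562, 235.01992797851562), (192.71188354492188, 45.7406005859375), 18.813995361328125)
ring px 321.2290484140234 108.66922648859209 c [0.63406775 0.25818956] hole ((633.559814453125, 257.7834167480469), (37.923954010009766, 34.61155700683594), 17.457374572753906)
tail dist 0.16780808146332485
bar yaw 18.330303 ringoff 0.00018164571471697075
origin [0.56293044 0.23443004] tail->ring yaw 19.101272012459532
```

The spanner's yaw is 18.5°, its ring is at (0.634, 0.258), its hole is 34.6 mm across (33.4 given), and its origin is at (0.563, 0.234). The nut's flats lie at about 57° mod 60. I'll grasp the bar at its origin.

```bash
python3 -m crank '{"travel":[[0.5,0.1,-4],[1.2,0.1,-8],[1.2,0.1,-12],[1.2,0.1,-15],[1.2,0.1,-17]],"turn":[[0,0,1],[0,0,1],[0,0,1],[0,0,1],[0,0,1]],"gripper":[0,0,0,0,0]}' 50
python3 m.py; python3 -m crank '{"travel":[[0,0,-1],[0,0,-2],[0,0,-2.6],[0,0,-2.6],[0,0,-2.6]],"turn":[[0,0,0],[0,0,0],[0,0,0],[0,0,0],[0,0,0]],"gripper":[0,0,0,0,0]}' 50
python3 -m crank '{"travel":[[0,0,0],[0,0,0],[0,0,0],[0,0,0],[0,0,0]],"turn":[[0,0,0],[0,0,0],[0,0,0],[0,0,0],[0,0,0]],"gripper":[1,1,1,1,1]}' 50
```

```text
clock: 12.85
position: [0.5622, 0.2339, 0.0276]
tool_rot: [3.142, 0.003, 0.322]
force: [0.6, -0.0, 0.5]
grip_width: 0.0856
finger_force: 0.0
CHK 12.85 yaw 18.5 F [ 0.6 -0.   0.5] M [ 0.03 -0.06 -0.  ] w 0.0856 j7 -1.95 j3 -0.21 eff7 0.14
clock: 13.35
position: [0.5637, 0.2346, 0.005]
tool_rot: [-3.141, -0.001, 0.321]
force: [-0.4, -0.6, 0.8]
grip_width: 0.0855
finger_force: 0.0
clock: 13.85
position: [0.5633, 0.2345, 0.0044]
tool_rot: [-3.142, -0.0, 0.321]
force: [0.7, 0.5, 0.1]
grip_width: 0.0124
finger_force: 0.0
```

```bash
python3 -m crank '{"travel":[[0,0,0],[0,0,0],[0,0,0.5],[0,0,1.5],[0,0,3]],"turn":[[0,0,0],[0,0,0],[0,0,0],[0,0,0],[0,0,0]],"gripper":[1,1,1,1,1]}' 60;python3 m.py
```

```text
clock: 14.35
position: [0.5629, 0.2343, 0.0347]
tool_rot: [3.141, 0.001, 0.321]
force: [-0.6, -0.1, -1.2]
grip_width: 0.0097
finger_force: 58.6
CHK 14.35 yaw 18.4 F [-0.6 -0.1 -1.2] M [-0.06  0.01  0.03] w 0.0097 j7 -1.95 j3 -0.22 eff7 -0.27
```

```bash
python3 -m crank '{"travel":[[0,0,4],[-0.5,-4,8],[-1,-8,10],[-1.5,-12,10],[-2,-16,10]],"turn":[[0,0,0],[0,0,5],[0,0,10],[0,0,15],[0,0,20]],"gripper":[1,1,1,1,1]}' 60 >/dev/null
python3 -m crank '{"travel":[[-0.2,-4,0],[-0.4,-8,0],[-0.6,-12,0],[-0.8,-15,0],[-0.8,-16.9,0]],"turn":[[0,0,5],[0,0,10],[0,0,15],[0,0,18.9],[0,0,18.9]],"gripper":[1,1,1,1,1]}' 60 >/dev/null
python3 -m crank '{"travel":[[0,0,0],[0,0,0],[0,0,0],[0,0,0],[0,0,0]],"turn":[[0,0,0],[0,0,0],[0,0,0],[0,0,0],[0,0,0]],"gripper":[1,1,1,1,1]}' 60; python3 m.py
python3 - <<'E'
from h import *;import pickle
f=bot.grab_frame('wrist');pickle.dump(f,open('w6.pkl','wb'));save(f,"w6.png")
print(px(f,(.5756,-.032,.135)),px(f,(.5756,-.032,.074)))
E
```

```text
clock: 15.85
position: [0.5354, -0.0939, 0.1345]
tool_rot: [3.141, -0.0, 1.001]
force: [0.5, 0.1, -2.0]
grip_width: 0.0095
finger_force: 58.9
CHK 15.85 yaw 57.3 F [ 0.5  0.1 -2. ] M [-0.05  0.04 -0.08] w 0.0095 j7 -0.8 j3 -0.43 eff7 -0.01
(np.float64(322.80472893954976), np.float64(130.3383659927735)) (np.float64(321.8714984147453), np.float64(127.8722240798719))
```

View pics/w6.png

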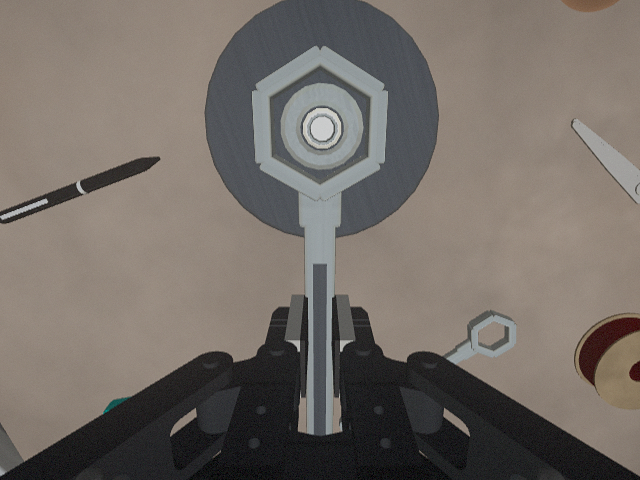

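The ring hangs level and almost over the tube: its opening is centred near (320,125) and the tube's end is at (322,128). I'll refine the offset numerically.

```bash
python3 - <<'E'
from h import *;import pickle
f=pickle.load(open('w6.pkl','rb'));im=f["pixels"]
V=cv2.cvtColor(im,cv2.COLOR_RGB2GRAY)
print(V[110,240:290:3],V[110,350:400:3],V[30:80:3,321],V[170:195:2,321])
for th in(125,140):
  m=(V>th).astype(np.uint8);m[235:]=0;m[:30]=0;m[:,:245]=0;m[:,395:]=0
  cs,h=cv2.findContours(m,cv2.RETR_CCOMP,cv2.CHAIN_APPROX_NONE)
  for c,hh in zip(cs,h[0]):
    A=cv2.contourArea(c)
    if A>4000:
      k=cv2.convexHull(c);M=cv2.moments(k);u,v=M['m10']/M['m00'],M['m01']/M['m00']
      P=np.array([onz(f,*q,.142)[:2] for q in k[:,0].astype(float)])*1000
      print(th,A,hh[3],"c",u,v,[onz(f,u,v,z)[:2].round(4) for z in(.130,.137,.144)],cv2.minAreaRect(P.astype(np.float32)))
      a=cv2.approxPolyDP(k,8,True)[:,0];print(a.tolist())
      for p,q in zip(a,np.roll(a,-1,0)):
        d=onz(f,*q.astype(float),.142)-onz(f,*p.astype(float),.142);print(round(np.degrees(np.arctan2(d[1],d[0]))%60,1),round(np.hypot(d[0],d[1])*1000,1),end="; ")
      print()
E
```

```text
[ 85  84  84  81  86 154 149 155 156 160  88  84  84  88  79 149 154] [151 160 155 158  87  86  79 150 153 159 152 154 153  82  83  82  79] [ 81  81  75  77  79  76 138 152 153 152 156 154  97  71  85  87  90] [ 90  88  88  88  87  96  91 146 161 160 159 157 156]
125 5446.0 -1 c 321.4938450398262 125.6880581704079 [array([ 0.5761, -0.0304]), array([ 0.5761, -0.0304]), array([ 0.5761, -0.0303])] ((575.9776611328125, -30.727712631225586), (27.795921325683594, 28.129589080810547), 57.286808013916016)
[[333, 84], [360, 111], [360, 141], [343, 163], [304, 165], [282, 138], [284, 108], [305, 86]]
44.8 12.5; 59.1 9.8; 19.8 9.4; 30.2 13.7; 36.4 11.8; 51.6 9.8; 11.2 9.9; 31.1 9.3; 
125 17093.5 -1 c 319.5275776164582 135.55899029403622 [array([ 0.5735, -0.033 ]), array([ 0.5737, -0.0328]), array([ 0.5738, -0.0326])] ((571.704833984375, -35.86603927612305), (63.135406494140625, 45.41278076171875), 57.33382797241211)
[[325, 46], [383, 83], [384, 161], [334, 234], [305, 234], [255, 160], [252, 91]]
57.5 22.2; 1.0 25.4; 24.4 31.8; 27.3 10.8; 29.8 32.1; 56.9 22.6; 56.4 27.8; 
125 9092.5 20 c 319.64
[... 853 characters left out ...]
[ 0.5736, -0.0329]), array([ 0.5738, -0.0327])] ((571.69775390625, -35.86003875732422), (63.13062286376953, 45.37850570678711), 57.295555114746094)
[[325, 46], [387, 91], [384, 160], [334, 234], [305, 234], [255, 160], [252, 91]]
54.2 24.7; 57.7 22.6; 24.8 32.1; 27.3 10.8; 29.8 32.1; 56.9 22.6; 56.4 27.8; 
140 9283.0 31 c 319.7244286547537 124.48931544620605 [array([ 0.5757, -0.0297]), array([ 0.5758, -0.0297]), array([ 0.5758, -0.0297])] ((575.33837890625, -30.37849235534668), (34.90843963623047, 39.90441131591797), 27.092573165893555)
[[319, 63], [372, 96], [369, 157], [320, 185], [270, 156], [268, 111], [270, 94]]
57.7 20.4; 56.7 20.0; 57.1 19.8; 57.2 20.2; 57.6 14.9; 47.9 5.4; 57.3 18.9;
```

```bash
python3 -m crank '{"travel":[[0,-0.22,-1.5],[0,-0.22,-3],[0,-0.22,-5],[0,-0.22,-7],[0,-0.22,-7.8]],"turn":[[0,0,0],[0,0,0],[0,0,0],[0,0,0],[0,0,0]],"gripper":[1,1,1,1,1]}' 60; python3 m.py
python3 -m crank '{"travel":[[0,0,-0.2],[0,0,-0.4],[0,0,-0.6],[0,0,-0.8],[0,0,-1]],"turn":[[0,0,0],[0,0,0],[0,0,0],[0,0,0],[0,0,0]],"gripper":[1,1,1,1,1]}' 60; python3 m.py
```

```text
clock: 16.4
position: [0.5341, -0.0966, 0.0538]
tool_rot: [-3.139, 0.001, 1.0]
force: [-0.5, 0.1, -2.3]
grip_width: 0.0096
finger_force: 58.9
CHK 16.4 yaw 57.3 F [-0.5  0.1 -2.3] M [-0.12  0.01 -0.02] w 0.0096 j7 -0.86 j3 -0.37 eff7 -0.1
clock: 16.9
position: [0.5356, -0.0967, 0.0466]
tool_rot: [3.141, -0.0, 1.0]
force: [-0.3, 0.9, -1.6]
grip_width: 0.0098
finger_force: 59.0
CHK 16.9 yaw 57.3 F [-0.3  0.9 -1.6] M [0.23 0.05 0.1 ] w 0.0098 j7 -0.87 j3 -0.36 eff7 -0.0
```

```bash
python3 -m crank '{"travel":[[0,0,-0.15],[0,0,-0.3],[0,0,-0.45],[0,0,-0.6],[0,0,-0.7]],"turn":[[0,0,0],[0,0,0],[0,0,0],[0,0,0],[0,0,0]],"gripper":[1,1,1,1,1]}' 60; python3 m.py
```

```text
clock: 17.4
position: [0.5354, -0.0967, 0.0392]
tool_rot: [3.142, -0.0, 1.0]
force: [1.0, 2.0, -1.2]
grip_width: 0.0097
finger_force: 59.0
CHK 17.4 yaw 57.3 F [ 1.   2.  -1.2] M [ 0.44 -0.21  0.06] w 0.0097 j7 -0.88 j3 -0.36 eff7 -0.03
```

```bash
python3 -m crank '{"travel":[[0.02,0.04,-0.15],[0.02,0.04,-0.3],[0.02,0.04,-0.45],[0.02,0.04,-0.55],[0.02,0.04,-0.55]],"turn":[[0,0,0],[0,0,0],[0,0,0],[0,0,0],[0,0,0]],"gripper":[1,1,1,1,1]}' 60; python3 m.py
python3 - <<'E'
from h import *;import pickle
f=bot.grab_frame('wrist');pickle.dump(f,open('w7.pkl','wb'))
A=75;c=np.array([.5756,-.032])
print(px(f,(.5756,-.032,.045)),px(f,(.5756,-.032,.074)))
# arc deltas for tool at radius vector r, rotating clockwise
s=bot.observe();p=s['position'][:2];r=p-c;print("r",np.linalg.norm(r),np.degrees(np.arctan2(r[1],r[0]))%360)
r=.075*np.array([np.cos(np.radians(237.3)),np.sin(np.radians(237.3))])
for a in range(0,76,3):
  t=np.radians(-a);R=np.array([[np.cos(t),-np.sin(t)],[np.sin(t),np.cos(t)]]);print(a,((R@r-r)*100).round(2))
E
```

```text
clock: 17.9
position: [0.5354, -0.0964, 0.0336]
tool_rot: [-3.141, 0.0, 1.0]
force: [-0.4, -0.3, -2.6]
grip_width: 0.0097
finger_force: 58.9
CHK 17.9 yaw 57.3 F [-0.4 -0.3 -2.6] M [0.03 0.05 0.06] w 0.0097 j7 -0.88 j3 -0.35 eff7 -0.04
(np.float64(318.63585330367783), np.float64(124.20688159795742)) (np.float64(318.30545312496594), np.float64(124.83788351566768))
r 0.07592971853778113 238.07261871828283
0 [0. 0.]
3 [-0.32  0.22]
6 [-0.64  0.46]
9 [-0.94  0.71]
12 [-1.22  0.98]
15 [-1.5   1.26]
18 [-1.75  1.56]
21 [-1.99  1.87]
24 [-2.22  2.19]
27 [-2.42  2.53]
30 [-2.61  2.87]
33 [-2.78  3.22]
36 [-2.94  3.59]
39 [-3.07  3.96]
42 [-3.18  4.33]
45 [-3.28  4.71]
48 [-3.35  5.1 ]
51 [-3.4   5.49]
54 [-3.44  5.88]
57 [-3.45  6.27]
60 [-3.44  6.66]
63 [-3.41  7.06]
66 [-3.36  7.45]
69 [-3.29  7.83]
72 [-3.2   8.21]
75 [-3.09  8.59]
```

The ring has gone down freely: its middle is at about 36 mm, with almost no contact force. I'll turn it clockwise along the arc, finding the bite first.

```bash
python3 -m crank '{"travel":[[-0.11,0.07,0],[-0.21,0.15,0],[-0.21,0.15,0],[-0.32,0.22,0],[-0.32,0.22,0]],"turn":[[0,0,-1],[0,0,-2],[0,0,-2],[0,0,-3],[0,0,-3]],"gripper":[1,1,1,1,1]}' 80 >/dev/null; python3 m.py
python3 -m crank '{"travel":[[-0.1,0.08,0],[-0.21,0.16,0],[-0.32,0.24,0],[-0.52,0.41,0],[-0.62,0.49,0]],"turn":[[0,0,-1],[0,0,-2],[0,0,-3],[0,0,-5],[0,0,-6]],"gripper":[1,1,1,1,1]}' 80 >/dev/null; python3 m.py
```

```text
CHK 18.45 yaw 54.2 F [ 0.3  1.3 -1.2] M [ 0.3  -0.06  0.01] w 0.0085 j7 -0.93 j3 -0.34 eff7 -0.41
CHK 18.95 yaw 48.2 F [ 4.8  0.5 -1.7] M [ 0.05 -1.07  0.24] w 0.0088 j7 -1.02 j3 -0.31 eff7 -0.15
```

```bash
python3 -m crank '{"travel":[[-0.28,0.27,0],[-0.56,0.55,0],[-0.81,0.85,0],[-1.05,1.16,0],[-1.28,1.48,0]],"turn":[[0,0,-3],[0,0,-6],[0,0,-9],[0,0,-12],[0,0,-15]],"gripper":[1,1,1,1,1]}' 80 >/dev/null; python3 m.py
python3 -m crank '{"travel":[[-0.20,0.34,0],[-0.39,0.68,0],[-0.56,1.03,0],[-0.72,1.40,0],[-0.85,1.77,0]],"turn":[[0,0,-3],[0,0,-6],[0,0,-9],[0,0,-12],[0,0,-15]],"gripper":[1,1,1,1,1]}' 80; python3 m.py
```

```text
CHK 19.45 yaw 33.1 F [ 4.2 -0.2 -1.7] M [-0.15 -1.02  0.27] w 0.0085 j7 -1.24 j3 -0.23 eff7 1.19
clock: 19.95
position: [0.505, -0.0571, 0.0339]
tool_rot: [3.141, -0.0, 0.316]
force: [2.8, -1.7, -1.8]
grip_width: 0.0091
finger_force: 79.7
CHK 19.95 yaw 18.1 F [ 2.8 -1.7 -1.8] M [-0.42 -0.63  0.32] w 0.0091 j7 -1.46 j3 -0.16 eff7 1.12
```

```bash
python3 -m crank '{"travel":[[-0.11,0.37,0],[-0.21,0.75,0],[-0.28,1.14,0],[-0.33,1.53,0],[-0.37,1.92,0]],"turn":[[0,0,-3],[0,0,-6],[0,0,-9],[0,0,-12],[0,0,-15]],"gripper":[1,1,1,1,1]}' 80 >/dev/null; python3 m.py
python3 -m crank '{"travel":[[-0.01,0.39,0],[0,0.78,0],[0.03,1.18,0],[0.06,1.44,0],[0.06,1.44,0]],"turn":[[0,0,-3],[0,0,-6],[0,0,-9],[0,0,-11],[0,0,-11]],"gripper":[1,1,1,1,1]}' 80; python3 m.py
python3 - <<'E'
from h import *;import pickle
f=bot.grab_frame('wrist');pickle.dump(f,open('w8.pkl','wb'))
im=f["pixels"];V=cv2.cvtColor(im,cv2.COLOR_RGB2GRAY);m=(V>128).astype(np.uint8);m[235:]=0
print(px(f,(.5756,-.032,.074)))
s=bot.observe()['position'];print(s)
E
```

```text
CHK 20.45 yaw 3.1 F [ 2.  -1.5 -2.5] M [-0.34 -0.38  0.35] w 0.0089 j7 -1.68 j3 -0.09 eff7 1.05
clock: 20.95
position: [0.5014, -0.0232, 0.0338]
tool_rot: [3.141, 0.001, -0.135]
force: [0.0, -2.1, -1.6]
grip_width: 0.0088
finger_force: 79.7
CHK 20.95 yaw 352.3 F [ 0.  -2.1 -1.6] M [-0.4   0.12  0.24] w 0.0088 j7 -1.83 j3 -0.04 eff7 -1.15
(np.float64(313.52605425469335), np.float64(128.88739671547376))
[ 0.50138836 -0.02333791  0.03373649]
```

The nut is turned. I'll back off inside the play, lift straight up clear of the tube and check the nut's angle.

```bash
python3 -m crank '{"travel":[[-0.03,-0.3,0],[-0.06,-0.59,0],[-0.06,-0.59,0],[-0.06,-0.59,0.3],[-0.06,-0.59,0.6]],"turn":[[0,0,2.2],[0,0,4.5],[0,0,4.5],[0,0,4.5],[0,0,4.5]],"gripper":[1,1,1,1,1]}' 80 ; python3 m.py
python3 -m crank '{"travel":[[0,0,0.5],[0,0,1],[0,0,1.5],[0,0,2],[0,0,3]],"turn":[[0,0,0],[0,0,0],[0,0,0],[0,0,0],[0,0,0]],"gripper":[1,1,1,1,1]}' 80 ; python3 m.py
python3 -m crank '{"travel":[[0,0,2],[0,0,4],[0,0,6],[0,0,7],[0,0,7]],"turn":[[0,0,0],[0,0,0],[0,0,0],[0,0,0],[0,0,0]],"gripper":[1,1,1,1,1]}' 80 ; python3 m.py
```

```text
clock: 21.5
position: [0.501, -0.0289, 0.04]
tool_rot: [-3.141, 0.0, -0.057]
force: [-0.1, 1.3, -1.6]
grip_width: 0.0091
finger_force: 79.5
CHK 21.5 yaw 356.7 F [-0.1  1.3 -1.6] M [0.29 0.14 0.16] w 0.0091 j7 -1.77 j3 -0.06 eff7 -0.13
clock: 22.0
position: [0.5008, -0.0291, 0.0701]
tool_rot: [3.142, 0.001, -0.056]
force: [-0.2, -0.4, -1.3]
grip_width: 0.0086
finger_force: 79.5
CHK 22.0 yaw 356.8 F [-0.2 -0.4 -1.3] M [ 0.04  0.08 -0.02] w 0.0086 j7 -1.76 j3 -0.07 eff7 -0.13
clock: 22.5
position: [0.5017, -0.0291, 0.1411]
tool_rot: [-3.141, -0.002, -0.056]
force: [0.3, -0.5, -2.9]
grip_width: 0.0091
finger_force: 79.6
CHK 22.5 yaw 356.8 F [ 0.3 -0.5 -2.9] M [-0.    0.06 -0.03] w 0.0091 j7 -1.74 j3 -0.08 eff7 0.09
```

```bash
python3 -m crank '{"travel":[[0,3,0],[0,7,0],[0,11,0],[0,13,0],[0,13,0]],"turn":[[0,0,0],[0,0,0],[0,0,0],[0,0,0],[0,0,0]],"gripper":[1,1,1,1,1]}' 80 >/dev/null; python3 m.py
python3 - <<'E'
from h import *;import pickle
f=bot.grab_frame('wrist');pickle.dump(f,open('w9.pkl','wb'))
u,v=map(int,px(f,(.5756,-.032,.045)));print(u,v)
x0=max(0,min(640-120,u-60));y0=max(0,v-50);c=f["pixels"][y0:y0+100,x0:x0+120];print(x0,y0)
g=pickle.load(open('w8.pkl','rb'))["pixels"][20:220,210:430]
b=np.zeros((500,800,3),np.uint8);c=cv2.resize(c,None,fx=5,fy=5,interpolation=2);b[:c.shape[0],:600]=c;b[:182,600:]=cv2.resize(g,(200,182))
cv2.imwrite("pics/m9.png",b[...,::-1])
E
```

```text
CHK 23.0 yaw 357.0 F [-0.1 -0.8 -1.9] M [-0.02  0.02 -0.03] w 0.0084 j7 -2.01 j3 -0.09 eff7 -1.13
542 111
482 61
```

View pics/m9.png

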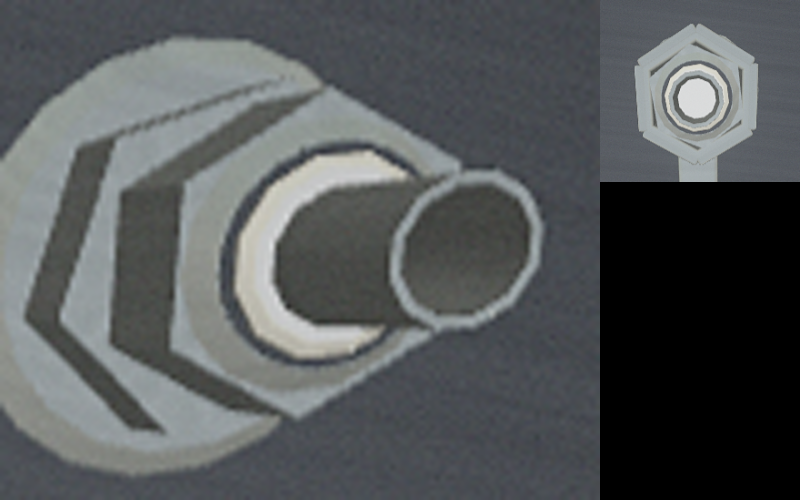

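In the crop, the nut's upper rim has corners at about (186,183), (168,350), (300,415) and (328,87). The inset shows the ring well seated on the hexagon during the turn.

```bash
python3 - <<'E'
from h import *;import pickle
f=pickle.load(open('w9.pkl','rb'))
for z,L in((.0435,[(328,87),(186,183),(168,350),(300,415)]),(.0305,[(122,190),(110,343),(240,408)])):
  Q=[onz(f,482+u/5,61+v/5,z)[:2] for u,v in L]
  for a,b in zip(Q,Q[1:]): d=b-a;print(z,np.degrees(np.arctan2(d[1],d[0]))%60,np.linalg.norm(d)*1000)
print(bot.observe()['position'],onz(f,482+466/5,61+248/5,.074))
E
```

```text
0.0435 2.1374624195650114 18.11319495208647
0.0435 59.57117522801835 18.90136356501599
0.0435 3.2289226857123197 18.904504649777238
0.0305 0.7800250969284832 18.28455418959041
0.0305 2.860427558450027 19.608743532398833
[0.50050936 0.10213328 0.13887799] [ 0.57525859 -0.03261579  0.074     ]
```

```bash
python3 - <<'E'
from h import *;import pickle
def bar(n,z,v0,v1):
  f=pickle.load(open(n,'rb'));V=cv2.cvtColor(f["pixels"],cv2.COLOR_RGB2GRAY)
  L=[]
  for v in range(v0,v1,2):
    row=V[v,270:370].astype(int);i=np.where(row>135)[0]
    if len(i)>10: L.append(onz(f,270+(i[0]+i[-1])/2,v,z)[:2])
  L=np.array(L,np.float32);vx,vy,_,_=cv2.fitLine(L,cv2.DIST_HUBER,0,1e-4,1e-4).ravel();return np.degrees(np.arctan(vy/vx)),len(L)
print("w6 tool 57.3",bar('w6.pkl',.14,240,288)); print("w7 57.3",bar('w7.pkl',.039,225,285));print("w8 -7.7",bar('w8.pkl',.039,215,285));print("w9 -3.0",bar('w9.pkl',.145,225,285))
E
```

```text
w6 tool 57.3 (np.float32(64.26341), 24)
w7 57.3 (np.float32(57.507397), 30)
w8 -7.7 (np.float32(-6.613381), 35)
w9 -3.0 (np.float32(-3.020792), 30)
```

By the spanner's own angle and the images together, the nut turned about 57° after the stiff point, plus a few degrees more by hand, so it comes to one flat. Now I'll lay the spanner down near where it lay before.

```bash
python3 -m crank '{"travel":[[1.5,3.5,0],[3,7,-1],[4.5,10.5,-4],[6,13.3,-8],[6,13.3,-11]],"turn":[[0,0,3],[0,0,6],[0,0,9],[0,0,12],[0,0,15]],"gripper":[1,1,1,1,1]}' 60 >/dev/null; python3 m.py
python3 -m crank '{"travel":[[0,0,-0.8],[0,0,-1.4],[0,0,-1.8],[0,0,-2.1],[0,0,-2.1]],"turn":[[0,0,0],[0,0,0],[0,0,0],[0,0,0],[0,0,0]],"gripper":[1,1,1,1,1]}' 60; python3 m.py
```

```text
CHK 23.55 yaw 12.0 F [-0.2 -0.6 -2.6] M [-0.05  0.06 -0.05] w 0.0086 j7 -1.99 j3 -0.14 eff7 -1.78
clock: 24.05
position: [0.5616, 0.2337, 0.0096]
tool_rot: [-3.142, -0.001, 0.205]
force: [0.2, -0.4, -1.8]
grip_width: 0.0088
finger_force: 79.5
CHK 24.05 yaw 11.7 F [ 0.2 -0.4 -1.8] M [-0.03  0.04  0.01] w 0.0088 j7 -2.0 j3 -0.13 eff7 -0.04
```

```bash
python3 -m crank '{"travel":[[0,0,-0.15],[0,0,-0.3],[0,0,-0.4],[0,0,-0.5],[0,0,-0.5]],"turn":[[0,0,0],[0,0,0],[0,0,0],[0,0,0],[0,0,0]],"gripper":[1,1,1,1,1]}' 60; python3 m.py
python3 -m crank '{"travel":[[0,0,0],[0,0,0],[0,0,0],[0,0,0],[0,0,0]],"turn":[[0,0,0],[0,0,0],[0,0,0],[0,0,0],[0,0,0]],"gripper":[0.7,0.4,0,0,0]}' 60
python3 -m crank '{"travel":[[0,0,2],[0,0,5],[0,0,9],[0,0,13],[0,0,16]],"turn":[[0,0,0],[0,0,0],[0,0,0],[0,0,0],[0,0,0]],"gripper":[0,0,0,0,0]}' 60
python3 - <<'E'
from h import *
f=bot.grab_frame('wrist');g=bot.grab_frame('scene')
b=np.zeros((480,800,3),np.uint8);b[:300,:400]=cv2.resize(f["pixels"],(400,300),interpolation=3);b[:300,400:]=cv2.resize(g["pixels"],(400,300),interpolation=3)
cv2.imwrite("pics/end.png",b[:300,:,::-1])
E
```

```text
clock: 24.55
position: [0.5613, 0.234, 0.0045]
tool_rot: [3.142, -0.0, 0.206]
force: [-4.4, -1.9, 12.2]
grip_width: 0.0089
finger_force: 81.4
CHK 24.55 yaw 11.8 F [-4.4 -1.9 12.2] M [-0.4   0.96  0.  ] w 0.0089 j7 -2.0 j3 -0.13 eff7 -0.01
clock: 25.05
position: [0.5611, 0.2339, 0.0037]
tool_rot: [-3.142, 0.0, 0.206]
force: [-0.7, 0.2, -0.5]
grip_width: 0.0804
finger_force: 0.0
clock: 25.55
position: [0.5614, 0.2341, 0.1663]
tool_rot: [-3.141, -0.002, 0.206]
force: [1.4, -1.0, -0.0]
grip_width: 0.0853
finger_force: 0.0
```

View pics/end.png

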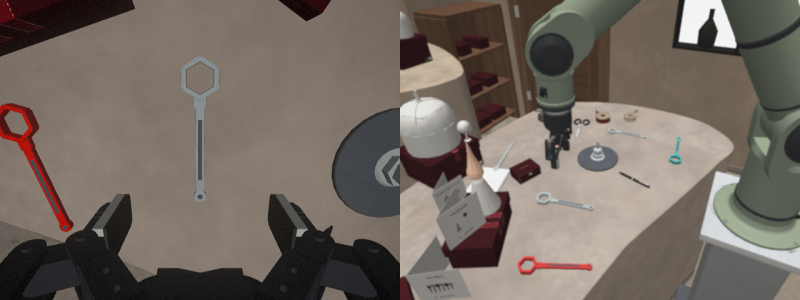

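The spanner lies flat at about (200,130) in the left half, well clear of the foot. Pen, bell, small spanner and the look-alikes look where they were, and the gripper is open and clear.

```bash
python3 -c "
from workcell import bot
print(bot.job_done())"
```

```text
the job is handed in; nothing more can be done
None
```

I handed the job in at about 26 s, with no verdict returned: the nut was run down about 87° by hand until it went stiff (perhaps a few degrees past), then turned about 57° more with the ring spanner by my measurements (±3°; 60° asked), and the spanner lies flat, clear of the foot, with nothing else disturbed.

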